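# Switch the bench air gate to run through its L-shaped slot

## Task

Switch on the air for the torch: push the yellow knob away from the red dot along its slot to the corner, then push it round the corner to the green-dot end of the short leg until it is fully home, and let go. Only push with the fingers, gently; do not pinch the knob, and leave the blue-knobbed selector and the glassware, jar and paddle where they are.

Things in the scene. Friction and masses are not known exactly. Their poses are not given: they have to be found in the camera images.
- yellow_gate: yellow-knobbed gate selector: fixed grey box, aluminium cover, 170 (its x) x 130 (its y) x 46 mm tall; origin at the centre of its underside, z up; turned by up to 20 degrees. Brass outlet 25 mm long on its +x face. Its cover has an L-shaped slot 15 mm wide for a 12 mm pin: the long leg starts at pin position (-45, -30) mm, a red dot before it, and runs along the box's +x
- yellow_corner (a point): pin position at the slot's corner, on the cover (46 mm up), at box (+45, -30) mm; the short leg runs from here along the box's +y
- yellow_end (a point): pin position at the closed end of the short leg, on the cover (46 mm up), at box (+45, +30) mm; a green dot lies beyond it
- yellow_knob (a point): centre of the yellow knob, 80 mm above the worktop: an upright round cylinder, 32 mm in diameter, from 62 to 99 mm above the worktop, on the 12 mm pin in the slot. Captive (cannot tilt, turn or come out), slides with about 1.5 N of friction per direction plus slight damping (8 N s/m), no spring, stays where it is left
- yellow_along (a joint): travel of the yellow knob along the box's +x, in m: 0 at the red-dot end, 0.090 with the pin against the far wall at the corner. The pin enters the short leg only from about 0.087 on
- yellow_across (a joint): travel of the yellow knob along the box's +y, in m: 0 against the long leg's outer wall (play up to 0.003 along that leg), 0.060 at the closed end of the short leg
- blue_gate: blue-knobbed gate selector: fixed grey box, aluminium cover, 170 (its x) x 130 (its y) x 46 mm tall; origin at the centre of its underside, z up; turned by up to 20 degrees. Brass outlet 25 mm long on its +x face. Its cover has an L-shaped slot 15 mm wide for a 12 mm pin: the long leg starts at pin position (-45, +30) mm, a red dot before it, and runs along the box's +x
- blue_corner (a point): pin position at the slot's corner, on the cover (46 mm up), at box (+45, +30) mm; the short leg runs from here along the box's -y
- blue_end (a point): pin position at the closed end of the short leg, on the cover (46 mm up), at box (+45, -30) mm; a green dot lies beyond it
- blue_knob (a point): centre of the blue knob, 80 mm above the worktop: an upright round cylinder, 32 mm in diameter, from 62 to 99 mm above the worktop, on the 12 mm pin in the slot. Captive (cannot tilt, turn or come out), slides with about 1.5 N of friction per direction plus slight damping (8 N s/m), no spring, stays where it is left
- blue_along (a joint): travel of the blue knob along the box's +x, in m: 0 at the red-dot end, 0.090 with the pin against the far wall at the corner. The pin enters the short leg only from about 0.087 on
- blue_across (a joint): travel of the blue knob along the box's -y, in m: 0 against the long leg's outer wall (play up to 0.003 along that leg), 0.060 at the closed end of the short leg
- orange_hook: glass bead shaped like a small flared vase, orange, 40x43x52 mm, a loose bystander; origin at the centre of its underside
- violet_hook: hook-necked glass piece, dark violet-blue, 52x57x83 mm, a loose bystander; origin at the centre of its underside
- green_hook: hook-necked glass piece, mottled green, 41x50x66 mm, a loose bystander; origin at the centre of its underside
- red_drop: red flame-shaped glass drop, 46x46x78 mm, a loose bystander; origin at the centre of its underside
- jar: clear plastic jar with a white lid, 79 mm across, 90 mm tall, a loose bystander; origin at the centre of its underside
- paddle: dark wooden paddle lying flat, 114x228x22 mm, a loose bystander; origin at the centre of its underside

How it is judged (in metres and radians):
On the way, in this order (a step that is already met when the one before it is completed fails the run):
1. the yellow knob has been pushed to the corner of its slot (value of joint yellow_along above 0.084 m and value of joint yellow_across below 0.03 m).
2. the yellow knob has been pushed to the end of the short leg (value of joint yellow_across above 0.056 m), for 0.1 s.
At the end, for the whole second after the job is handed in: The yellow knob rests within 4 mm of the closed end of the short leg (across over 0.056 m, along over 0.084 m), the blue knob is within 5 mm of where it stood (value of joint yellow_along above 0.084 m and value of joint yellow_across above 0.056 m and velocity of joint yellow_across between -0.005 and 0.005 m/s and distance of blue_knob from where it was at the start of the episode below 0.005 m); the robot touches nothing.
It fails at once if the blue knob is moved by more than 5 mm (distance of blue_knob from where it was at the start of the episode above 0.005 m).
It fails at once if the fingers press on or squeeze the yellow selector with more than 35 N (contact force between the fingers and yellow_gate above 35 N).
It fails at once if a piece of glassware, the jar or the paddle is lifted, knocked or moved by more than 15 mm (distance of any of orange_hook, violet_hook, green_hook, red_drop, jar, paddle from where it was at the start of the episode above 0.015 m).
It also fails if it takes over 43 s, if anything falls off the work surface, if the arm or the gripper's body presses on something with over 40 N, if the wrist force passes 120 N, or if a joint passes its speed limit or range.

## Robot

A 6-joint arm with a two-finger parallel gripper is mounted at the origin on a cart in front of the work surface, level with it; the furniture and walls round the work are solid. World frame = base frame: x ahead of the robot, y to its left, z up, the work surface at z = 0. Lengths are in mm, angles in rad, forces in N, time in s.
With the tool pointing down it reaches from about 325 to 775 mm from the base axis. Payload 5.5 kg.
Tool frame: the origin (TCP) lies midway between the tips of the shut fingers; the grasp point (between the pads) lies 19 mm behind it; z points along the fingers, y is the line along which they close (so a half turn about z gives the same grasp; the last joint's range is limited). The gripper opens to 88 mm and grips with 3 to 60 N. Pads are 20 mm wide; open, the fingers measure 115 mm over their backs; the gripper's body (75 mm by 178 mm) begins 61 mm behind the grasp point.
Start: joints at [-1.405, 0.091, 1.231, -0, 1.82, -0.057], TCP at [132.575, -585.184, 222.631] pointing down, gripper open.
Joint ranges: [-2.87, 2.87], [-0.86, 2.18], [0.17, 2.46], [-1.51, 4.65], [0.06, 2.69], [-2.65, 2.65]. Speed limits (rad/s): [2.57, 2.57, 3.01, 3.14, 3.14, 3.14].

## Interface

Orientations are given as a rotation vector (axis times angle).
In Python, from cell import r, read_camera, get_calibration, workorder gives the robot as it stands. The module is installed in compiled form; this text tells all that it offers.
- The arm moves only by the tool carry_out, never from a script. Its argument "increments" is a list of rows, each a list of 2 entries, a list of its own where there are three numbers: the shift along the world's x, y, z in m, then the turn about the world's z in degrees. A call has 1 to 20 rows; each row shifts and turns the commanded pose from where the row before left it; what a row does not reach is not made up. A row lasts 1/12 s, in which the tool goes at most 41.7 mm and 7.16 degrees, less where a joint would pass 70% of its speed; a pose out of reach is approached as far as the arm can. A call is refused whole if a number of a shift passes 0.0417 or a number of a turn 7.16, either way. A call with a gripper value outside its range is refused whole. "grip" is the closure, from 0 (fully open) to 1 (shut), set as the call begins (left out, the last holds). The fingers move at their own pace and stop on an object; "newtons" is the grip in N (left out, the last holds). Time passes only in rows, so rows that do not move let the fingers close. It gives the time, the measured TCP pose, the force, the opening and the grip force at its end, in the units of the state.
- r.sense(): the state, without advancing time (a new reading comes with each control period).
- read_camera(name): name is "side" or "top" or "wrist"; returns (picture, depth): 384x512x3 uint8, red, green, blue; 384x512 float32, mm along the optical axis (not along the pixel's ray), 0 where there is no reading.
- get_calibration(name): a dict with "camera_matrix" (3x3 intrinsics, pixels), "rvec" (rotation vector, rad) and "tvec" (3), from world to camera coordinates, as OpenCV has them. Camera axes: x right, y down, z forward; pixel columns grow to the right and rows downward; lengths in mm; the calibration is good to about 2 mm. A picture is of the moment at which its call begins: read the wrist's pose just before it. get_calibration takes no time and is no camera call; for the wrist camera it gives the pose at the moment of the call.
- workorder.close_job(): hands the job in; it is judged then, once.
The state is a dict: "clock": time; "joint_positions": joint angles; "joint_velocities": joint speeds; "tau": joint torques, N m; "eef_pos": TCP position; "ee_rot": TCP orientation; "wrist_force": force on the tool from outside, world axes, zero at the start; "torque": the same for the moment, N m; "gripper_width": finger opening in mm; "gripper_force": force on a finger pad.
Only numpy, scipy, OpenCV 4.12 (cv2) and the standard library are available. Lean on these libraries where they do the work, as an engineer would, in place of code of your own. Each camera call takes 0.05 s, during which the arm holds its last target. There are 200 camera calls.

## Working session

There is one attempt and no reset: what is moved stays moved. The work goes in short steps, Python scripts to look and compute and a tool call to move; the robot and the scene stay as the last step left them, time stands still between calls to the robot, and variables do not carry over. Pictures are saved under pics/ and viewed, at most 10 in all, crops included, and the job is handed in when it is done.

Besides the shell and the picture viewer there is one more tool, called by a JSON object that holds its "op" and its "data". carry_out: Moves the arm, as the interface text tells. Its arguments: {"type":"object","properties":{"increments":{"type":"array"},"grip":{"type":"number"},"newtons":{"type":"number"}},"required":["increments"]}

```bash
mkdir -p pics; cat > h.py <<'E'
import numpy as np, cv2
from cell import r, read_camera, get_calibration, workorder
def cam(n):
    c=get_calibration(n); p,d=read_camera(n)
    R=cv2.Rodrigues(np.array(c["rvec"],float))[0]
    return p,d,np.array(c["camera_matrix"],float),R,np.array(c["tvec"],float).ravel()
def ray(uv,z,K,R,t):
    o=-R.T@t; v=R.T@np.linalg.inv(K)@np.array([uv[0],uv[1],1.]); return o+v*(z-o[2])/v[2]
def cloud(d,K,R,t):
    v,u=np.indices(d.shape); P=np.stack([(u-K[0,2])/K[0,0]*d,(v-K[1,2])/K[1,1]*d,d],-1)
    return (P-t)@R
def save(n,p): cv2.imwrite("pics/"+n,p[:,:,::-1])
E
python3 - <<'E'
from h import *
for n in("top","side"):
    p,d,K,R,t=cam(n); save(n+"0.png",p); np.savez(n+"0.npz",p=p,d=d,K=K,R=R,t=t)
    h=cv2.cvtColor(p,cv2.COLOR_RGB2HSV); P=cloud(d,K,R,t)
    print(n,"cam",-R.T@t)
    for nm,lo,hi in(("yel",(20,120,90),(35,255,255)),("blue",(95,120,60),(125,255,255)),("green",(40,120,60),(85,255,255)),("red",(0,150,90),(8,255,255))):
        k,l,s,c=cv2.connectedComponentsWithStats(cv2.inRange(h,lo,hi))
        for i in range(1,k):
            if s[i,4]>12:
                q=P[(l==i)&(d>0)]; print(nm,s[i],c[i].round(1),np.median(q,0).round(1) if len(q) else 0)
print(r.sense())
E
```

```text
top cam [ 245.57372463  -23.82901628 1488.45719189]
yel [293 188   8  10  62] [296.5 192.1] [ 566.  -166.3   97. ]
yel [ 77 223  10  11  48] [ 80.4 229.1] [350.7 594.1  64.7]
blue [187 180   8   9  59] [190.9 183.8] [554.8 214.5  97. ]
red [339 243   9   8  31] [343.1 246.5] [ 394.9 -353.8   61.5]
side cam [ 119.53035553 1101.09004185 1057.48921621]
yel [194 150   4   7  13] [196.  152.4] [ 854.2 -238.8   35.5]
yel [257 163   8  12  75] [260.9 168.3] [ 565.4 -156.2   89.5]
yel [182 242   5   6  17] [183.7 244.2] [681.7 205.7  26. ]
blue [214 238  10  14 115] [218.7 244.3] [553.4 228.4  92.3]
red [320 152   6  11  30] [322.7 156.4] [ 395.5 -346.2   54.5]
{'clock': 0.1, 'joint_positions': array([-1.40471278e+00,  9.18054375e-02,  1.23176524e+00,  2.55804805e-05,
        1.81978948e+00, -5.67193265e-02]), 'joint_velocities': array([-3.78000771e-04, -8.83899870e-04, -4.77952167e-03,  1.33666036e-03,
        1.40216969e-03, -9.49878310e-06]), 'tau': array([ 2.91742770e-03, -4.47859132e+01, -4.07567632e+01,  7.01311044e-02,
        2.84523651e-02, -1.09000559e-04]), 'eef_pos': array([ 132.53047458, -584.91135068,  221.60698126]), 'ee_rot': array([-3.12036241e+00, -3.49067947e-01,  1.12786893e-04]), 'wrist_force': array([-0.19750428, -0.26568328,  0.10030575]), 'torque': array([-0.0054992 , -0.05465849,  0.00965536]), 'gripper_force': 0.0, 'gripper_width': 87.96011709682824}
```

View pics/top0.png

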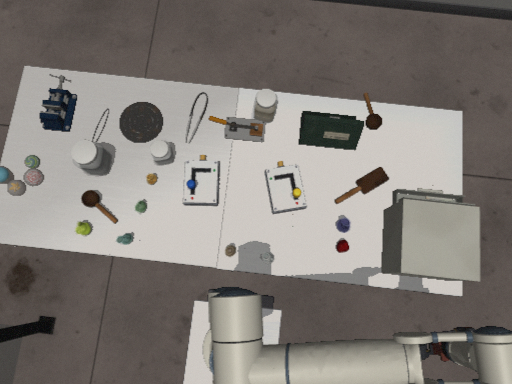

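View pics/side0.png

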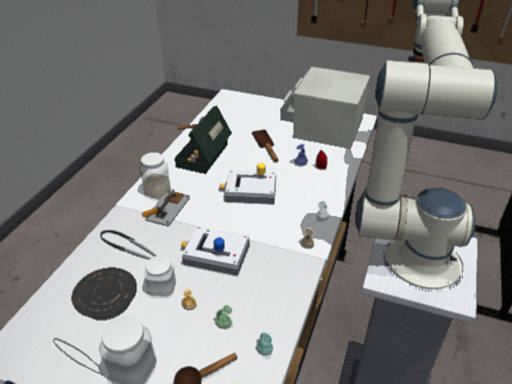

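The top view shows the yellow box around (285,188) with its brass outlet up at (280,164) and the knob at (297,192). Blue box is at (201,181). Next I zoom in and fit the cover.

```bash
python3 - <<'E'
from h import *
ims=[]
for n,(x0,y0,w,hh) in(("top",(255,150,64,72)),("side",(212,140,76,70))):
    z=np.load(n+"0.npz"); p,d,K,R,t=[z[k] for k in"pdKRt"]; P=cloud(d,K,R,t)
    ims.append(cv2.resize(p[y0:y0+hh,x0:x0+w],(400,450),interpolation=cv2.INTER_CUBIC))
    m=(P[...,2]>36)&(P[...,2]<56)&(abs(P[...,0]-575)<130)&(abs(P[...,1]+145)<120)&(d>0)
    k,l,s,c=cv2.connectedComponentsWithStats(m.astype(np.uint8)); i=1+np.argmax(s[1:,4])
    q=P[l==i]; print(n,s[i],np.median(q,0), cv2.minAreaRect(q[:,:2].astype(np.float32)))
    # edges in image, rays on z=46
    ys,xs=np.where(l==i); g=np.array([ray((u,v),46,K,R,t)[:2] for u,v in zip(xs,ys)],np.float32)
    print(cv2.minAreaRect(g))
    h=cv2.cvtColor(p,cv2.COLOR_RGB2HSV)
    for nm,lo,hi in(("red",(0,70,60),(9,255,255)),("red2",(170,70,60),(180,255,255)),("green",(40,60,40),(85,255,255)),("brass",(10,100,60),(22,255,255)),("yel",(22,120,90),(35,255,255))):
        mm=cv2.inRange(h,lo,hi)[y0:y0+hh,x0:x0+w]; kk,ll,ss,cc=cv2.connectedComponentsWithStats(mm)
        for j in range(1,kk):
            if ss[j,4]>1:
                uv=cc[j]+[x0,y0]; print(nm,ss[j,4],uv.round(1),ray(uv,99 if nm=="yel" else 46,K,R,t).round(1))
cv2.imwrite("pics/crop.png",np.hstack(ims)[:,:,::-1])
E
```

```text
top [ 265  164   41   48 1288] [ 590.30267239 -123.7613333    45.78835526] ((590.9627685546875, -127.76132202148438), (169.62374877929688, 127.30680847167969), 15.615922927856445)
((589.6441650390625, -126.76631164550781), (168.57022094726562, 126.47781372070312), 15.894061088562012)
red 5 [296.6 202.8] [ 537.5 -175.6   46. ]
green 2 [270.5 178. ] [620.8 -70.2  46. ]
brass 22 [280.1 163.1] [ 682.7 -100.4   46. ]
brass 2 [297.5 196.5] [ 561.6 -176.9   46. ]
yel 62 [296.5 192.1] [ 565.4 -166.2   99. ]
side [ 225  170   50   27 1075] [ 590.71073422 -119.57180811   44.89749507] ((592.1769409179688, -127.3658676147461), (165.06820678710938, 135.31365966796875), 14.823486328125)
((589.4146118164062, -119.03112030029297), (163.5023956298828, 140.78102111816406), 15.898335456848145)
red 3 [264.3 141. ] [ 632.2 -381.9   46. ]
red2 2 [270.  176.5] [ 538.8 -176.    46. ]
green 147 [216.6 146.5] [ 788.3 -284.6   46. ]
brass 112 [268.9 147.9] [ 600.3 -343.    46. ]
brass 2 [260.5 174. ] [ 574.6 -178.3   46. ]
brass 25 [222. 186.] [673.7 -69.9  46. ]
yel 75 [260.9 168.3] [ 560.5 -141.9   99. ]
```

View pics/crop.png

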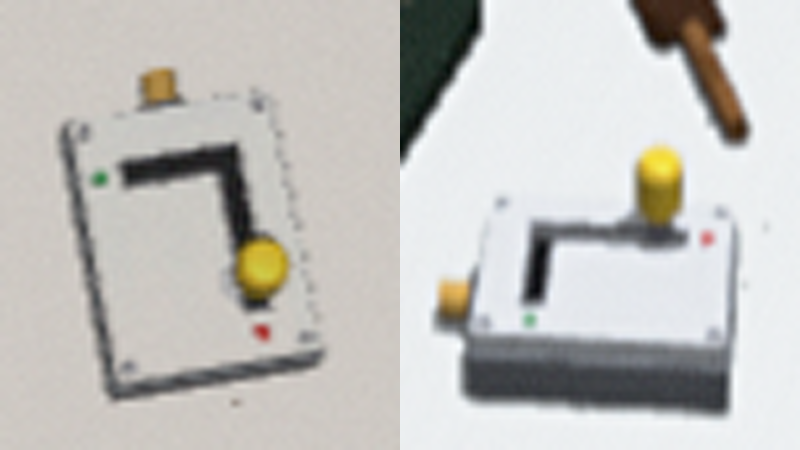

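The crop shows the L-slot: red dot lower right, corner at the top right (228,155), green dot at the left (98,178), and the knob slightly up the long leg. In the box frame, yaw is about 15.7° and the centre is about (590,-127), so the knob is at along ≈11 mm. Next I check clearances, including the grey cabinet, for the transit.

```bash
python3 - <<'E'
from h import *
z=np.load("top0.npz"); p,d,K,R,t=[z[k] for k in"pdKRt"]; P=cloud(d,K,R,t)
m=(d>0)&(np.indices(d.shape)[0]<285)
for y in range(-700,-60,40):
    row=[]
    for x in range(200,720,40):
        s=m&(P[...,0]>=x)&(P[...,0]<x+40)&(P[...,1]>=y)&(P[...,1]<y+40); row.append("%4d"%P[...,2][s].max() if s.any() else "   .")
    print(y,*row)
a=np.deg2rad(15.7);u=np.array([np.cos(a),np.sin(a)]);v=np.array([-u[1],u[0]]);c=np.array([590,-127])
for b in((-75,-30),(19,-30),(19,-80),(-10,-90),(45,-75),(45,0)): print(b,(c+b[0]*u+b[1]*v).round(1))
E
```

```text
-700    .    .  205  205  206  206  207  207  208  199  130    7    6
-660    .    .  204  206  207  206  207  207  209  200  128    7    7
-620    . -813  201  207  206  205  207  207  208  200  126    8    7
-580    . -815  204  206  207  207  207  207  206  200  128    7    7
-540    .    0  203  205  205  206  208  207  207  200  129   14   14
-500    .    6    7    6   10    8    9    9    7    6   15   19   18
-460    .    6   11    6    7    8    9    8    6    6   18   17   16
-420    .    7    6    8    9    7   20    8    6   14   25   18    9
-380    .    4    9    9   71   79   84   81    7   29   26    8    8
-340    .    7    9    9   47   53   82   75   20   28    9    8    8
-300 -821    5    7   10    7   10    7    6    7    7    8    9    8
-260 -812    8    9    7    8    7    9    7    7    7   10    8    9
-220 -807    8   10    8   10    6    9   17   55   51   50   30    6
-180 -810    7    9    8    9    8    8   50  101  104   53   54   48
-140 -797    9   46   50    8    7    6   52   54   52   52   53   30
-100 -804    9   62   69    8    8    7   53   49   53   53   55   31
(-75, -30) [ 525.9 -176.2]
(19, -30) [ 616.4 -150.7]
(19, -80) [ 629.9 -198.9]
(-10, -90) [ 604.7 -216.3]
(45, -75) [ 653.6 -187. ]
(45, 0) [ 633.3 -114.8]
```

{"op": "carry_out", "data": {"increments": [[[0,0,0.025],1],[[0,0,0.025],1],[[0.0245,0.0255,0],1],[[0.0245,0.0255,0],0],[[0.0245,0.0255,0],0],[[0.0245,0.0255,0],0],[[0.0245,0.0255,0],0],[[0.0245,0.0255,0],0],[[0.0245,0.0255,0],0],[[0.0245,0.0255,0],0],[[0.0245,0.0255,0],0],[[0.0245,0.0255,0],0],[[0.0245,0.0255,0],0],[[0.0245,0.0255,0],0],[[0.0245,0.0255,0],0],[[0.0245,0.0255,0],0],[[0.0245,0.0255,0],0],[[0.0245,0.0255,0],0],[[0,0,0],0],[[0,0,0],0]], "grip": 1, "newtons": 20}}

```text
clock: 1.77
eef_pos: [525.2, -175.8, 271.6]
ee_rot: [-3.11, -0.436, 0.003]
wrist_force: [0.3, -0.8, -0.3]
gripper_width: 0.4
gripper_force: 0.0
```

{"op": "carry_out", "data": {"increments": [[[0,0,-0.035],0],[[0,0,-0.035],0],[[0,0,-0.035],0],[[0,0,-0.035],0],[[0,0,-0.03],0],[[0,0,-0.018],0],[[0,0,-0.009],0],[[0,0,0],0],[[0,0,0],0]]}}

```text
clock: 2.52
eef_pos: [524.4, -178.0, 76.4]
ee_rot: [3.112, 0.429, 0.001]
wrist_force: [0.4, 0.1, 0.2]
gripper_width: 0.4
gripper_force: 0.0
```

```bash
python3 - <<'E'
from h import *
p,d,K,R,t=cam("side"); save("s1.png",cv2.resize(p[90:220,180:320],(700,650))[:600])
s=r.sense(); print(s["eef_pos"],s["wrist_force"])
E
```

```text
[ 525.09381697 -178.11702872   77.55392333] [-0.89682273 -0.46251666  0.35299979]
```

View pics/s1.png

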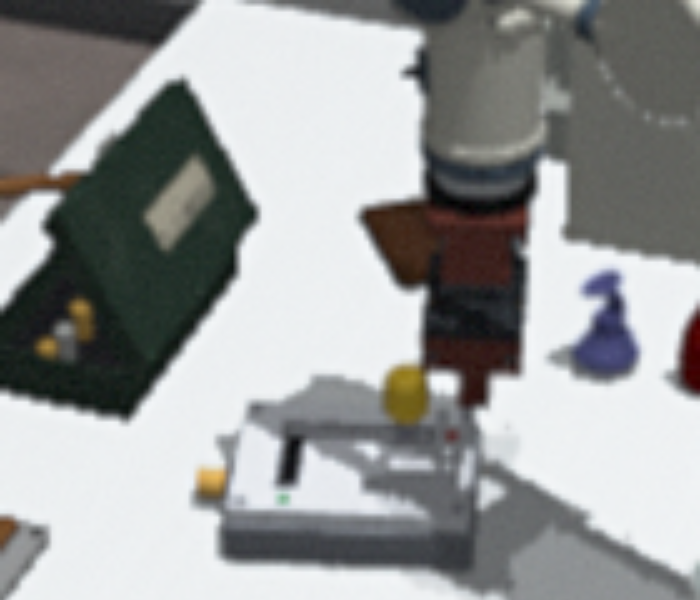

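{"op": "carry_out", "data": {"increments": [[[0.0058,0.0016,-0.001],0],[[0.0058,0.0016,-0.001],0],[[0.0058,0.0016,0],0],[[0.0058,0.0016,0],0],[[0.0058,0.0016,0],0],[[0.0058,0.0016,0],0],[[0.0058,0.0016,0],0],[[0.0058,0.0016,0],0],[[0.0058,0.0016,0],0],[[0.0058,0.0016,0],0],[[0.0058,0.0016,0],0],[[0.0058,0.0016,0],0],[[0.0058,0.0016,0],0],[[0.0058,0.0016,0],0],[[0,0,0],0]]}}

```text
clock: 3.82
eef_pos: [606.9, -154.3, 73.3]
ee_rot: [-3.112, -0.432, -0.001]
wrist_force: [-0.5, -0.7, -0.4]
gripper_width: 1.0
gripper_force: 0.0
```

```bash
cat >> h.py <<'E'
a=np.deg2rad(15.7);U=np.array([np.cos(a),np.sin(a)]);V=np.array([-U[1],U[0]]);C=np.array([590,-127])
def look():
    s=r.sense(); e=s["eef_pos"]; f=s["wrist_force"]; print("tcp box",(e[:2]-C)@U,(e[:2]-C)@V,e[2],"f uv",f[:2]@U,f[:2]@V)
    for n in("top","side"):
        p,d,K,R,t=cam(n); m=cv2.inRange(cv2.cvtColor(p,cv2.COLOR_RGB2HSV),(20,120,70),(35,255,255)); P=cloud(d,K,R,t)
        m=(m>0)&(abs(P[...,:2]-C)<110).all(-1)&(P[...,2]>60)
        if m.any():
            k=P[m]; top=k[k[:,2]>93]; print(n,m.sum(),"med",(np.median(k,0)[:2]-C)@U,(np.median(k,0)[:2]-C)@V,"top",len(top), top.size and ((top.mean(0)[:2]-C)@U,(top.mean(0)[:2]-C)@V))
        save("last_%s.png"%n,p)
E
python3 -c "from h import *;look()"
```

```text
tcp box 8.884151774900195 -30.856521432901065 73.32308628862874 f uv -0.7119104727958179 -0.5555497619450422
side 76 med 32.46283968458758 -18.563584255170742 top 24 (np.float64(33.1316589606334), np.float64(3.715222595240318))
```

{"op": "carry_out", "data": {"increments": [[[0.0029,0.0008,0],0],[[0.0029,0.0008,0],0],[[0.00145,0.0004,0],0],[[0,0,0],0]]}}

```text
clock: 4.25
eef_pos: [613.2, -152.8, 73.6]
ee_rot: [3.112, 0.431, 0.0]
wrist_force: [-0.8, -0.3, -0.3]
gripper_width: 0.5
gripper_force: 0.3
```

{"op": "carry_out", "data": {"increments": [[[0.001,0.0003,0],0],[[0,0,0],0]]}}

```text
clock: 4.42
eef_pos: [614.1, -152.6, 73.6]
ee_rot: [3.112, 0.431, -0.0]
wrist_force: [-1.3, -1.2, -1.0]
gripper_width: 0.6
gripper_force: 0.5
```

{"op": "carry_out", "data": {"increments": [[[0.001,0.0003,0],0],[[0,0,0],0]]}}

```text
clock: 4.58
eef_pos: [615.1, -152.3, 73.6]
ee_rot: [3.112, 0.431, -0.0]
wrist_force: [-1.2, -0.3, -1.0]
gripper_width: 1.0
gripper_force: 0.6
```

{"op": "carry_out", "data": {"increments": [[[0.001,0.0003,0],0],[[0,0,0],0]]}}

```text
clock: 4.75
eef_pos: [616.1, -152.0, 73.6]
ee_rot: [3.112, 0.431, 0.0]
wrist_force: [-0.2, -0.6, -0.2]
gripper_width: 0.3
gripper_force: 0.6
```

{"op": "carry_out", "data": {"increments": [[[0.001,0.0003,0],0],[[0,0,0],0]]}}

```text
clock: 4.92
eef_pos: [617.2, -151.6, 73.6]
ee_rot: [3.112, 0.431, 0.0]
wrist_force: [-1.7, -1.0, -0.9]
gripper_width: 0.6
gripper_force: 0.6
```

{"op": "carry_out", "data": {"increments": [[[0.001,0.0003,0],0],[[0,0,0],0]]}}

```text
clock: 5.08
eef_pos: [618.2, -151.3, 73.6]
ee_rot: [3.112, 0.431, 0.0]
wrist_force: [-1.4, -1.1, -0.9]
gripper_width: 0.5
gripper_force: 0.6
```

```bash
python3 -c "from h import *;look()"
```

```text
tcp box 20.551257903105714 -30.977862349521 73.62563264832441 f uv -1.599247252978236 -0.6901828654012655
side 72 med 44.9319726069687 -19.430754167905018 top 17 (np.float64(45.81532567710145), np.float64(-14.277282252156976))
```

{"op": "carry_out", "data": {"increments": [[[0.001,0.0003,0],0],[[0,0,0],0]]}}

```text
clock: 5.35
eef_pos: [618.6, -151.2, 73.7]
ee_rot: [3.112, 0.431, -0.002]
wrist_force: [-3.5, -1.1, 0.6]
gripper_width: 0.5
gripper_force: 1.9
```

{"op": "carry_out", "data": {"increments": [[[0.001,0.0003,0],0],[[0,0,0],0]]}}

```text
clock: 5.52
eef_pos: [618.8, -151.1, 73.6]
ee_rot: [3.112, 0.43, -0.005]
wrist_force: [-8.5, -2.0, 2.0]
gripper_width: 0.5
gripper_force: 3.9
```

{"op": "carry_out", "data": {"increments": [[[-0.0125,-0.0035,0],0],[[-0.0125,-0.0035,0],0],[[0.0045,-0.016,0],0],[[0.0045,-0.016,0],0],[[0.0045,-0.016,0],0],[[0.0157,0.0044,0],0],[[0.0157,0.0044,0],0],[[0.0157,0.0044,0],0],[[0,0,0],0],[[0,0,0],0]]}}

```text
clock: 6.35
eef_pos: [656.2, -192.0, 73.4]
ee_rot: [-3.111, -0.433, -0.001]
wrist_force: [0.2, -0.8, 0.0]
gripper_width: 0.9
gripper_force: 0.0
```

```bash
python3 -c "
from h import *
look()
p=cv2.imread('pics/last_top.png')[150:222,245:325];q=cv2.imread('pics/last_side.png')[130:210,212:292]
cv2.imwrite('pics/c2.png',np.hstack([cv2.resize(x,(400,400),interpolation=2) for x in(p,q)]))"
```

```text
tcp box 46.1119320665938 -80.46124279543855 73.44132337057009 f uv -0.018111563457742393 -0.8141033425223848
top 13 med 32.24637702651723 -29.558187665064025 top 5 (np.float64(39.14352694937057), np.float64(-34.65058641520927))
side 79 med 47.42516735420559 -21.50154984862379 top 30 (np.float64(46.587539650079044), np.float64(-26.534575554927567))
```

View pics/c2.png

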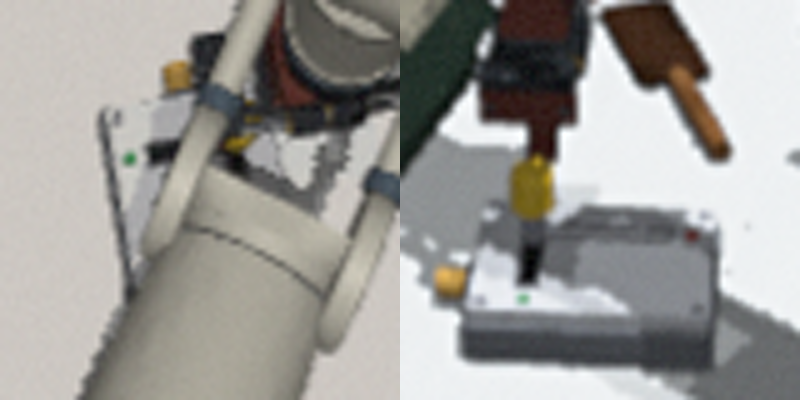

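The side view shows the knob (532,185) at the slot's corner, with the finger lined up behind it at (542,140). Next I push along +y of the box.

{"op": "carry_out", "data": {"increments": [[[-0.0014,0.0048,0],0],[[-0.0014,0.0048,0],0],[[-0.0014,0.0048,0],0],[[-0.0008,0.0029,0],0],[[-0.0008,0.0029,0],0],[[-0.0008,0.0029,0],0],[[-0.0008,0.0029,0],0],[[0,0,0],0]]}}

```text
clock: 7.12
eef_pos: [648.1, -166.2, 73.8]
ee_rot: [3.112, 0.431, 0.0]
wrist_force: [-0.3, -0.6, 1.1]
gripper_width: 0.2
gripper_force: 0.2
```

{"op": "carry_out", "data": {"increments": [[[-0.0008,0.0029,0],0],[[-0.0008,0.0029,0],0],[[0,0,0],0]]}}

```text
clock: 7.37
eef_pos: [646.5, -160.3, 73.8]
ee_rot: [-3.112, -0.431, 0.0]
wrist_force: [-0.7, -1.0, 0.6]
gripper_width: 0.3
gripper_force: 0.4
```

{"op": "carry_out", "data": {"increments": [[[-0.0008,0.0029,0],0],[[-0.0008,0.0029,0],0],[[0,0,0],0]]}}

```text
clock: 7.62
eef_pos: [644.9, -154.3, 73.6]
ee_rot: [-3.112, -0.431, 0.0]
wrist_force: [0.9, -1.0, -0.3]
gripper_width: 0.6
gripper_force: 0.4
```

{"op": "carry_out", "data": {"increments": [[[-0.0008,0.0029,0],0],[[-0.0008,0.0029,0],0],[[-0.0008,0.0029,0],0],[[-0.0008,0.0029,0],0],[[-0.0008,0.0029,0],0],[[0,0,0],0]]}}

```text
clock: 8.12
eef_pos: [640.8, -139.6, 73.6]
ee_rot: [-3.111, -0.432, 0.0]
wrist_force: [0.0, -0.3, -0.6]
gripper_width: 0.5
gripper_force: 0.2
```

{"op": "carry_out", "data": {"increments": [[[-0.0008,0.0029,0],0],[[-0.0008,0.0029,0],0],[[-0.0008,0.0029,0],0],[[-0.0008,0.0029,0],0],[[-0.0008,0.0029,0],0],[[0,0,0],0]]}}

```text
clock: 8.62
eef_pos: [636.8, -125.1, 73.6]
ee_rot: [-3.111, -0.432, 0.0]
wrist_force: [-0.6, -0.3, 0.6]
gripper_width: 0.2
gripper_force: 0.2
```

```bash
python3 -c "from h import *;look()"
```

```text
tcp box 45.5917896600381 -10.866366057782342 73.57024574572523 f uv -0.6488337139346043 -0.09682382654783506
top 13 med 32.924307652428816 21.36339458302496 top 7 (np.float64(35.31351488968793), np.float64(23.27975757869463))
side 91 med 45.7967556246293 25.588668137226996 top 36 (np.float64(46.79645565573045), np.float64(19.409711743248558))
```

{"op": "carry_out", "data": {"increments": [[[-0.0008,0.0029,0],0],[[-0.0008,0.0029,0],0],[[-0.0006,0.0019,0],0],[[0,0,0],0]]}}

```text
clock: 9.05
eef_pos: [634.7, -117.7, 73.5]
ee_rot: [-3.112, -0.431, 0.0]
wrist_force: [0.5, -0.5, -0.5]
gripper_width: 0.3
gripper_force: 0.3
```

{"op": "carry_out", "data": {"increments": [[[-0.0003,0.001,0],0],[[-0.0003,0.001,0],0],[[0,0,0],0]]}}

```text
clock: 9.3
eef_pos: [634.2, -116.0, 73.6]
ee_rot: [-3.112, -0.431, -0.0]
wrist_force: [0.4, -0.9, -0.1]
gripper_width: 1.0
gripper_force: 0.5
```

{"op": "carry_out", "data": {"increments": [[[-0.0003,0.001,0],0],[[0,0,0],0]]}}

```text
clock: 9.47
eef_pos: [633.9, -115.1, 73.6]
ee_rot: [-3.112, -0.431, -0.0]
wrist_force: [0.7, -1.2, -0.8]
gripper_width: 0.5
gripper_force: 0.6
```

{"op": "carry_out", "data": {"increments": [[[-0.0003,0.001,0],0],[[0,0,0],0]]}}

```text
clock: 9.63
eef_pos: [633.6, -114.1, 73.6]
ee_rot: [-3.112, -0.431, 0.0]
wrist_force: [0.9, -1.3, -0.2]
gripper_width: 0.7
gripper_force: 0.6
```

{"op": "carry_out", "data": {"increments": [[[-0.0003,0.001,0],0],[[0,0,0],0]]}}

```text
clock: 9.8
eef_pos: [633.3, -113.1, 73.6]
ee_rot: [3.112, 0.431, 0.0]
wrist_force: [0.8, -1.2, -0.5]
gripper_width: 0.8
gripper_force: 0.7
```

{"op": "carry_out", "data": {"increments": [[[-0.0003,0.001,0],0],[[0,0,0],0]]}}

```text
clock: 9.97
eef_pos: [633.2, -112.9, 73.7]
ee_rot: [3.11, 0.43, 0.001]
wrist_force: [2.7, -4.0, -1.9]
gripper_width: 0.8
gripper_force: 2.2
```

{"op": "carry_out", "data": {"increments": [[[-0.0003,0.001,0],0],[[0,0,0],0]]}}

```text
clock: 10.13
eef_pos: [633.2, -112.8, 73.7]
ee_rot: [3.109, 0.429, 0.002]
wrist_force: [3.2, -7.4, -2.5]
gripper_width: 0.5
gripper_force: 3.7
```

The force rise shows the end stop at the expected place. I'll back off and lift.

{"op": "carry_out", "data": {"increments": [[[0.0014,-0.0048,0],0],[[0.0041,-0.0144,0],0],[[0.0041,-0.0144,0],0],[[0,0,0.03],0],[[0,0,0.035],0],[[0,0,0.035],0],[[0,0,0.035],0],[[-0.02,-0.03,0],0],[[-0.02,-0.03,0],0],[[-0.02,-0.03,0],0],[[-0.02,-0.03,0],0],[[-0.02,-0.03,0],0],[[0,0,0],0],[[0,0,0],0],[[0,0,0],0]]}}

```text
clock: 11.38
eef_pos: [542.4, -295.3, 208.7]
ee_rot: [-3.111, -0.429, -0.001]
wrist_force: [0.7, 0.1, -0.1]
gripper_width: 0.4
gripper_force: 0.0
```

```bash
python3 -c "
from h import *
look()
p=cv2.imread('pics/last_top.png')[140:230,170:330];q=cv2.imread('pics/last_side.png')[130:270,180:340]
cv2.imwrite('pics/c3.png',np.hstack([cv2.resize(p,(400,225),interpolation=2),cv2.resize(q,(257,225),interpolation=2)]))"
```

```text
tcp box -91.40079852749643 -149.18047124156485 208.67288102287378 f uv 0.7229705144579113 -0.1057229146138353
top 56 med 42.53397637550885 28.151342428065607 top 40 (np.float64(45.210105612948226), np.float64(27.57611349484054))
side 83 med 44.432890870196104 38.76763565621896 top 34 (np.float64(46.342219069398624), np.float64(33.3472181081226))
```

View pics/c3.png

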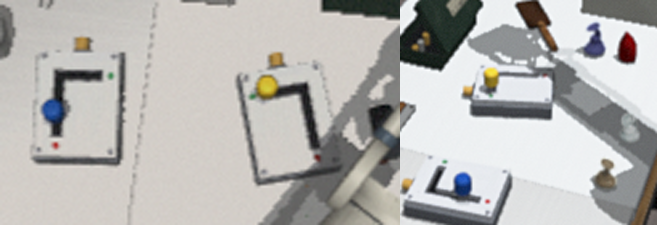

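The picture shows the yellow knob (267,87) at the green-dot end. The side-view shift from the corner is 60.3 mm, against 60 mm of travel. The blue knob and the bystanders in view look unchanged.

```bash
python3 -c "from h import *;print(workorder.close_job())"
```

```text
the job is handed in; nothing more can be done
None
```

The yellow knob was pushed to the corner and then fully home at the green-dot end, the arm was backed clear, and the job is handed in (no verdict was returned).

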